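Shim a rocking bead steriliser with a levelling wedge

ROBOT

A 6-joint arm with a two-finger parallel gripper is mounted at the origin on the work surface. World frame = base frame: x ahead of the robot, y to its left, z up, the work surface at z = 0. Lengths are in m, angles in rad, forces in N, time in s.
With the tool pointing down it reaches from about 0.325 to 0.9 m from the base axis. Payload 6.1 kg.
Tool frame: the origin (TCP) lies at the very end of the fingers, on their centre line; the grasp point (between the pads) lies 19 mm behind it; y points along the fingers, x is the direction in which the jaws open and shut, and the axes are right-handed (so a half turn about y gives the same grasp; the last joint's range is limited). The gripper opens to 85 mm and grips with 20 to 120 N. Pads are 22 mm wide; open, the fingers measure 114 mm over their backs; the gripper's body (76 mm by 85 mm) begins 54 mm behind the grasp point. The pads swing forward as they close: fully open they stand 13 mm farther back than shut.
Start: joints at [1.028, 0.22, 1.526, -0, 1.395, -0.126], TCP at [0.253, 0.571, 0.231] pointing down, gripper open.
Joint ranges: [-2.98, 2.98], [-0.91, 2.08], [0.09, 2.57], [-1.24, 4.39], [0.2, 2.65], [-2.68, 2.68]. Speed limits (rad/s): [2.57, 2.57, 3.01, 3.14, 3.14, 3.14].

INTERFACE

Orientations are given as a unit quaternion [w, x, y, z].
In Python, from station import robot, eyes gives the robot as it stands. The module is installed in compiled form; this text tells all that it offers.
- The arm moves only by the tool apply_moves, never from a script. Its argument "targets" is text: rows parted by semicolons, each of 6 numbers parted by spaces: the shift along the tool's x, y, z in mm, then the turn, a rotation vector about the tool's x, y, z in degrees. In form: dx dy dz rx ry rz; .... A call has 1 to 12 rows; each row shifts and turns the commanded pose from where the row before left it, along the tool's axes as they then stand; what a row does not reach is not made up. A row lasts 1/8 s, in which the tool goes at most 62.5 mm and 10.7 degrees, less where a joint would pass 70% of its speed; a pose out of reach is approached as far as the arm can. A call is refused whole if a number of a shift passes 62.5 or a number of a turn 10.7, either way. A call with a gripper value outside its range is refused whole. "hand" is the closure in counts, from 0 (fully open) to 255 (shut), set as the call begins (left out, the last holds). The fingers move at their own pace and stop on an object; "grip_force" is the grip in N (left out, the last holds). Time passes only in rows, so rows that do not move let the fingers close. It gives the time, the measured TCP pose, the force and the opening at its end, in the units of the state.
- robot.sense(): the state, without advancing time (a new reading comes with each control period).
- eyes.snapshot(name): name is "scene" or "top"; returns a dict with "pixels" (400x640x3 uint8, red, green, blue), "depth" (400x640 float32, m along the optical axis (not along the pixel's ray), 0 where there is no reading), "camera_matrix" (3x3 intrinsics, pixels), "dist" ([k1, k2, p1, p2, k3] as OpenCV has them; the pictures are not rectified), "rvec" (rotation vector, rad) and "tvec" (3), from world to camera coordinates, as OpenCV has them. Camera axes: x right, y down, z forward; pixel columns grow to the right and rows downward; lengths in m; the calibration is good to about 2 mm. A picture is of the moment at which its call begins.
- robot.hand_in(): hands the job in, once; it reports no verdict.
Trained networks look in the newest picture that a camera, given by its name, has taken for a name from the list of things; names that differ only in an ending like _2 or _b are one class to them, and where a whole thing is asked for, a point or a joint stands for the part that bears it (a point fixed in the world has none). Each returns a list of dicts, best first, with "score" (0 to 1); they miss things now and then, are a little off and sometimes report something else, mostly with a low value. They report only what shows in the picture. A call takes as long as a camera call. They do not tell look-alikes from the thing itself.
- eyes.look_for(camera, target): "location" ([row, column] in pixels, amid what is visible of it).
The state is a dict: "time_s": time; "joint_positions": joint angles; "dq": joint speeds; "tau": joint torques, N m; "position": TCP position; "tool_rot": TCP orientation; "ft_force": force on the tool from outside, world axes, zero at the start; "wrist_torque": the same for the moment, N m; "grip_width": finger opening in m.
Only numpy, scipy, OpenCV 4.12 (cv2) and the standard library are available. Lean on these libraries where they do the work, as an engineer would, in place of code of your own. Each camera call takes 0.05 s, during which the arm holds its last target. There are 200 camera calls.

TASK

The bead steriliser rocks because its foot at the near left corner is too short. Push the grey levelling wedge along the table, thin end first, under that foot until it is snug and carries the foot without lifting the case out of level; then press down firmly for about a second on top of the case above that foot to prove that it no longer rocks, and let go of everything. Only push and press with the fingers: do not pick up the wedge, do not shove the steriliser along, and leave the other things where they are.

Things in the scene. Friction and masses are not known exactly. Their poses are not given: they have to be found in the camera images.
- wedge: Loose plain grey plastic wedge, 90 g, lying flat on its underside. 140 mm long (x), 50 mm wide (y); height 2 mm at the thin tip (x = +70 mm), rising evenly to 20 mm at the upright square butt end (x = -70 mm), sides upright. Origin: centre of the underside; +x points to the thin tip, z up. It slides easily (about 0.5 N).
- wedge_tip (a point): Middle of the wedge's thin edge, on its underside.
- wedge_butt (a point): Middle of the wedge's upright butt face, 10 mm above its underside: the face to push. Pushed sideways near this end, the wedge swings about a point some 40 mm ahead of its centre.
- steriliser: Loose metal box, 2.4 kg: case 180 (x) x 160 (y) x 110 mm on four round rubber feet centred at x = +-72, y = +-62 mm; case underside 26 mm and top 136 mm above the table; a ring 68 mm across, 15 mm high, stands about the middle of the top. The foot at x = -72, y = +62 (near left) is 8 mm short. Origin: centre, at table level; z up. Level at the start; slides at 10 to 15 N.
- short_foot (a point): Centre of the flat underside of the short foot (24 mm diameter), 8 mm above the table; 18 mm inside the case's near and left faces. The wedge can come in from the left or from the near left.
- corner_top (a point): Point on the flat top of the case straight above the short foot: where to press. Unshimmed, about 5 N here rocks the case by 0.08 rad; it drops back when released.
- jar_a: Bystander: lidded culture jar, 72 mm diameter, 68 mm high, origin under its centre.
- jar_b: Bystander: lidded culture jar, 72 mm diameter, 68 mm high, origin under its centre.
- jar_c: Bystander: lidded culture jar, 72 mm diameter, 68 mm high, origin under its centre.
- dish: Bystander: flat round culture dish, 94 mm diameter, 15 mm high, origin under its centre.
- forceps: Bystander: steel forceps lying flat, 140 mm long (x), 25 mm wide, 7 mm high, origin under the middle.
- spray_bottle: Bystander: closed white bottle, 60 mm diameter, 150 mm high, origin under its centre.
There are look-alikes about, which are no part of the job. There is more than one size of the wedge; the job needs the largest.

How it is judged:
On the way, in this order (a step that is already met when the one before it is completed fails the run):
1. the wedge is under the short foot and carries some of it (over 0.5 N) (contact force between wedge and steriliser above 0.5 N and x of short_foot in the frame of wedge between -0.06 and 0.068 m and y of short_foot in the frame of wedge between -0.027 and 0.027 m), for 0.2 s.
2. the fingers press on the steriliser with over 4 N and it stays level (within 0.02 rad) on the wedge (contact force between the fingers and steriliser above 4 N and contact force between wedge and steriliser above 2 N and angle between steriliser's own z axis and vertical below 0.02 rad and x of short_foot in the frame of wedge between -0.06 and 0.068 m and y of short_foot in the frame of wedge between -0.027 and 0.027 m), for 0.3 s.
At the end, for the whole second after the job is handed in: The short foot stands on the wedge's slope (its centre within 27 mm of the wedge's centre line, the wedge carrying over 0.2 N of it), the steriliser is level within 0.015 rad and within 25 mm of where it stood, the wedge lies flat on the table (within 4 mm and 0.05 rad), and both are at rest (contact force between wedge and steriliser above 0.2 N and angle between steriliser's own z axis and vertical below 0.015 rad and distance of steriliser from where it was at the start of the episode below 0.025 m and height (world z) of wedge below 0.004 m and angle between wedge's own z axis and vertical below 0.05 rad and linear speed of each of wedge, steriliser below 0.01 m/s and x of short_foot in the frame of wedge between -0.06 and 0.068 m and y of short_foot in the frame of wedge between -0.027 and 0.027 m); the robot touches nothing.
It fails at once if the wedge is lifted or tipped (over 12 mm off the table or 0.2 rad) (height (world z) of wedge above 0.012 m or angle between wedge's own z axis and vertical above 0.2 rad).
It fails at once if the steriliser is shoved over 30 mm, lifted or tipped over 0.15 rad (distance of steriliser from where it was at the start of the episode above 0.03 m or height (world z) of steriliser above 0.02 m or angle between steriliser's own z axis and vertical above 0.15 rad).
It fails at once if a bystander is moved by more than 25 mm (distance of any of jar_a, jar_b, jar_c, dish, forceps, spray_bottle from where it was at the start of the episode above 0.025 m).
It also fails if it takes over 72 s, if anything falls off the work surface, if the arm or the gripper's body presses on something with over 40 N, if the wrist force passes 120 N, or if a joint passes its speed limit or range.

## Working session

There is one attempt and no reset: what is moved stays moved. The work goes in short steps, Python scripts to look and compute and a tool call to move; the robot and the scene stay as the last step left them, time stands still between calls to the robot, and variables do not carry over. Pictures are saved under pics/ and viewed, about 8 in all and at most 12, crops included, and the job is handed in when it is done.

Besides the shell and the picture viewer there is one more tool, called after "Request:" as a command line: name --argument value ..., lists and objects as JSON in quotes. apply_moves: Moves the arm, as the interface text tells. Its arguments: {"type":"object","properties":{"targets":{"type":"string"},"hand":{"type":"number"},"grip_force":{"type":"number"}},"required":["targets"]}

```bash
mkdir -p pics; cat > h.py <<'E'
import numpy as np, cv2
from station import robot, eyes
def cloud(s):
    h,w=s["depth"].shape; K=np.array(s["camera_matrix"]); 
    uv=np.stack(np.meshgrid(np.arange(w),np.arange(h)),-1).reshape(-1,1,2).astype(np.float32)
    n=cv2.undistortPoints(uv,K,np.array(s["dist"])).reshape(h,w,2)
    d=s["depth"]; P=np.dstack([n[...,0]*d,n[...,1]*d,d])
    R,_=cv2.Rodrigues(np.array(s["rvec"])); W=(P-np.array(s["tvec"]).ravel())@R
    W[d==0]=np.nan
    return W
def proj(s,pts):
    return cv2.projectPoints(np.array(pts,float).reshape(-1,3),np.array(s["rvec"]),np.array(s["tvec"]),np.array(s["camera_matrix"]),np.array(s["dist"]))[0].reshape(-1,2)
def save(n,img,sc=1):
    cv2.imwrite("pics/"+n,cv2.resize(img[...,::-1],None,fx=sc,fy=sc,interpolation=cv2.INTER_CUBIC))
E
python3 - <<'E'
from h import *
st=robot.sense(); print(st)
S={}
for c in("scene","top"):
    s=eyes.snapshot(c); S[c]=s; W=cloud(s); save(c+"0.png",s["pixels"],1.25)
    R,_=cv2.Rodrigues(np.array(s["rvec"])); print(c,"cam",(-R.T@np.array(s["tvec"]).ravel()).round(3))
    for t in("wedge","wedge_tip","wedge_butt","steriliser","short_foot","corner_top","jar_a","dish","forceps","spray_bottle"):
        for d in eyes.look_for(c,t)[:4]:
            r,q=map(int,np.round(d["location"])); print(t,round(d["score"],2),(r,q),W[r,q].round(3))
E
```

```text
{'time_s': 0.0, 'joint_positions': array([ 1.02791935e+00,  2.21246205e-01,  1.52758767e+00,  5.48694817e-06,
        1.39472228e+00, -1.26086973e-01]), 'dq': array([ 0.00041003, -0.00011591, -0.00037465, -0.00070252,  0.00122648,
       -0.00085257]), 'tau': array([ 3.92805014e-04, -4.96879399e+01, -3.89414263e+01, -1.34454758e-04,
        1.06773860e-02, -2.81473422e-05]), 'position': array([0.25269797, 0.57097857, 0.23019922]), 'tool_rot': array([-0.59232616,  0.59292777,  0.38511105, -0.38636234]), 'ft_force': array([-0.77065967,  0.35157662,  0.17401649]), 'wrist_torque': array([ 0.00773533, -0.0658208 ,  0.01449857]), 'grip_width': 0.0857391853684931}
scene cam [1.268 0.196 0.957]
wedge 0.85 (185, 428) [0.277 0.338 0.008]
wedge 0.77 (230, 351) [0.519 0.134 0.011]
wedge 0.63 (208, 370) [0.417 0.174 0.006]
wedge 0.6 (282, 212) [ 0.805 -0.158  0.068]
wedge_tip 0.79 (183, 426) [0.269 0.331 0.009]
wedge_tip 0.72 (231, 354) [0.523 0.143 0.014]
wedge_tip 0.67 (206, 368) [0.411 0.167 0.006]
wedge_butt 0.93 (230, 354) [0.514 0.142 0.007]
wedge_butt 0.83 (206, 368) [0.411 0.167 0.006]
we
[... 845 characters left out ...]
wedge_butt 0.59 (254, 256) [0.388 0.163 0.013]
wedge_butt 0.56 (307, 190) [0.256 0.333 0.009]
steriliser 0.88 (171, 352) [ 0.574 -0.082  0.139]
short_foot 0.96 (169, 350) [ 0.579 -0.077  0.138]
corner_top 0.69 (167, 352) [ 0.584 -0.082  0.139]
corner_top 0.55 (205, 265) [0.516 0.14  0.011]
corner_top 0.19 (145, 463) [ 0.646 -0.371  0.094]
jar_a 0.95 (217, 460) [ 0.466 -0.358  0.066]
jar_a 0.88 (120, 272) [0.729 0.115 0.071]
jar_a 0.85 (103, 382) [ 0.773 -0.174  0.065]
dish 0.77 (258, 150) [0.383 0.438 0.016]
dish 0.34 (103, 378) [ 0.772 -0.163  0.067]
forceps 0.74 (171, 352) [ 0.574 -0.082  0.139]
forceps 0.51 (250, 316) [0.395 0.008 0.009]
spray_bottle 0.58 (146, 464) [ 0.642 -0.372  0.099]
```

View pics/top0.png

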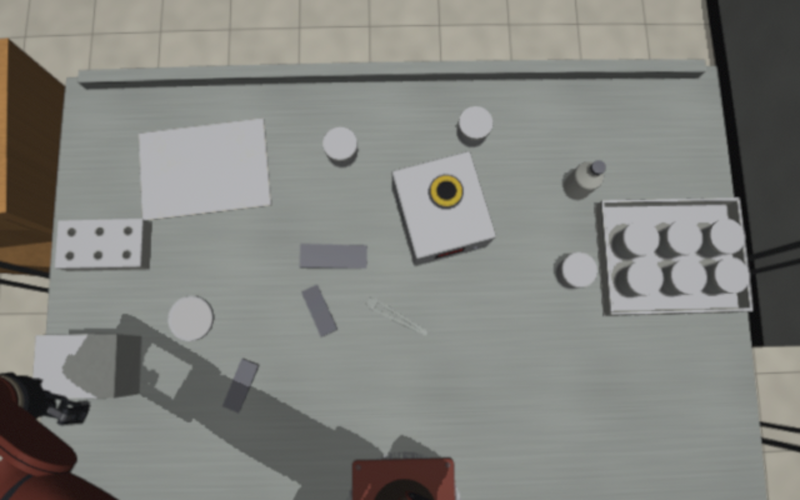

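```bash
python3 - <<'E'
from h import *
s=eyes.snapshot("top"); W=cloud(s); save("crop1.png",s["pixels"][150:340,150:420],2.9)
z=W[...,2]; import itertools
# objects above table, low ones
for name,(cx,cy) in dict(w1=(.515,.134),w2=(.405,.166),w3=(.255,.33)).items():
    m=((z>0.002)&(z<0.03)&(np.hypot(W[...,0]-cx,W[...,1]-cy)<.1)).astype(np.uint8)
    n,l=cv2.connectedComponents(m)
    rc=np.argwhere(m); p=W[m>0][:,:2]
    k=l[tuple(rc[np.argmin(np.hypot(*(p-[cx,cy]).T))])]
    q=W[l==k]; r=cv2.minAreaRect((q[:,:2]*1000).astype(np.float32)); A=np.c_[q[:,:2],np.ones(len(q))]
    g=np.linalg.lstsq(A,q[:,2],rcond=None)[0]
    print(name,len(q),np.round(r[0],1),np.round(r[1],1),r[2],"slope",g[:2].round(3),"uphill",np.degrees(np.arctan2(g[1],g[0])).round(1),"zmax",np.percentile(q[:,2],98).round(3))
    print(cv2.boxPoints(r).round(0).tolist())
# steriliser top
m=((z>.13)&(z<.142)&(np.hypot(W[...,0]-.58,W[...,1]+.08)<.16)); q=W[m]
r=cv2.minAreaRect((q[:,:2]*1000).astype(np.float32)); print("ster",len(q),r,q[:,2].mean()); print(cv2.boxPoints(r).round(0).tolist())
E
```

```text
w1 1370 [529.7 130.4] [188.7 138.2] 81.16136932373047 slope [-0.042  0.085] uphill 116.4 zmax 0.022
[[447.0, 48.0], [583.0, 26.0], [612.0, 213.0], [476.0, 234.0]]
w2 851 [408.2 174.1] [175.   87.6] 42.835533142089844 slope [-0.056  0.008] uphill 172.1 zmax 0.017
[[314.0, 147.0], [374.0, 83.0], [502.0, 202.0], [443.0, 266.0]]
w3 843 [256.4 328.3] [115.7 120.4] 10.20358657836914 slope [ 0.06  -0.021] uphill -19.0 zmax 0.018
[[189.0, 377.0], [210.0, 259.0], [324.0, 279.0], [303.0, 398.0]]
ster 4125 ((594.5225219726562, -88.30467224121094), (181.16526794433594, 160.80882263183594), 14.13338565826416) 0.13670387414900198
[[487.0, -32.0], [526.0, -188.0], [702.0, -144.0], [663.0, 12.0]]
```

```bash
python3 - <<'E'
from h import *
s=eyes.snapshot("top"); W=cloud(s); I=s["pixels"].astype(int)
print(I[205,267],I[250,255],I[215,300],I[307,191])
# project pixels onto plane z=.011 for sharp outline
K=np.array(s["camera_matrix"]);R,_=cv2.Rodrigues(np.array(s["rvec"]));C=-R.T@np.array(s["tvec"]).ravel()
def plane(uv,z):
    n=cv2.undistortPoints(np.array(uv,np.float32).reshape(-1,1,2),K,np.array(s["dist"])).reshape(-1,2)
    d=np.c_[n,np.ones(len(n))]@R; return C+d*((z-C[2])/d[:,2])[:,None]
m=((I[...,1]-I[...,0]<2)&(I.sum(2)<400)&(I.sum(2)>200)).astype(np.uint8)
n,l,stt,cen=cv2.connectedComponentsWithStats(m)
for k in range(1,n):
    if 150<stt[k,4]<4000 and 150<cen[k][0]<330 and 150<cen[k][1]<340:
        rc=np.argwhere(l==k); P=plane(rc[:,::-1],.011); r=cv2.minAreaRect((P[:,:2]*1000).astype(np.float32))
        q=W[l==k]; q=q[~np.isnan(q[:,2])]; A=np.c_[q[:,:2],np.ones(len(q))]; g=np.linalg.lstsq(A,q[:,2],rcond=None)[0]
        print(cen[k].round(1),stt[k,4],np.round(r[0],1),np.round(r[1],1),round(r[2],1),"slope",g[:2].round(3),cv2.boxPoints(r).round(0).tolist())
E
```

```text
[114 115 121] [102 103 109] [144 148 144] [67 67 71]
[266.  204.6] 917 [516.6 136.4] [140.   50.5] 86.8 slope [-0.002  0.13 ] [[487.0, 68.0], [538.0, 65.0], [546.0, 205.0], [495.0, 208.0]]
[255.2 248.3] 462 [403.3 166.2] [100.  37.] 24.4 slope [-0.128 -0.022] [[350.0, 162.0], [365.0, 129.0], [456.0, 170.0], [441.0, 204.0]]
[192. 308.] 538 [253.8 327.6] [ 39.1 103.3] 69.2 slope [ 0.123 -0.043] [[199.0, 328.0], [295.0, 291.0], [309.0, 328.0], [212.0, 364.0]]
```

View pics/crop1.png

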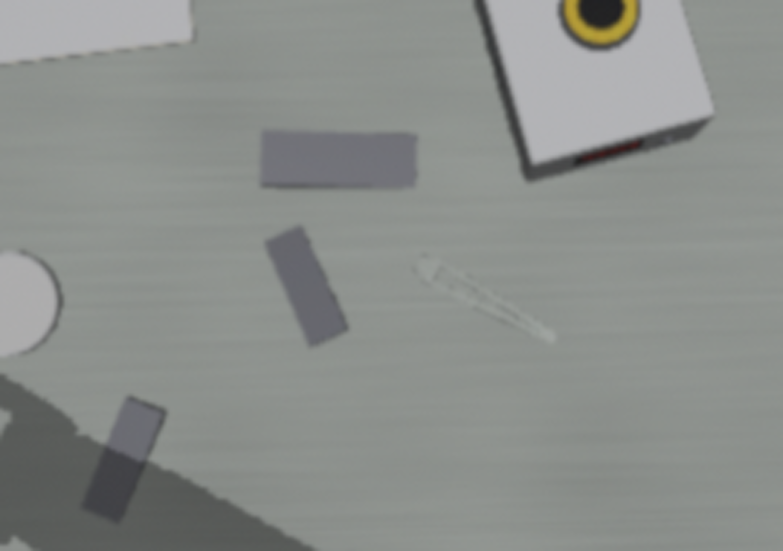

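Three grey wedges in the top image (crop shown at 2.9x): the one at (266,205) measures 140x50 mm, while (255,248) and (192,308) are both about 100x37 mm. The first is the only one matching 140x50, so it is the wedge. Its butt faces +y and its tip points at the case. The short foot should be at about (0.510, -0.046).

```bash
cat >> h.py <<'E'
from scipy.spatial.transform import Rotation as Ro
def rot(st): q=st["tool_rot"]; return Ro.from_quat([q[1],q[2],q[3],q[0]])
def goto(st,p,ang=None):
    """print shift in tool mm and turn for tool y down, tool z (or -z) along ang deg"""
    R=rot(st); d=np.array(p)-st["position"]
    print("pos",st["position"].round(4),"t",st["time_s"],"F",np.round(st["ft_force"],2),"grip",round(st["grip_width"],4))
    print("axes x",R.as_matrix()[:,0].round(3),"y",R.as_matrix()[:,1].round(3),"z",R.as_matrix()[:,2].round(3))
    print("shift tool mm",(R.inv().apply(d)*1000).round(1))
    if ang is not None:
        for sg in(1,-1):
            a=np.radians(ang); z=sg*np.array([np.cos(a),np.sin(a),0]); y=np.array([0,0,-1.]); M=Ro.from_matrix(np.c_[np.cross(y,z),y,z])
            print(sg,"turn deg tool",np.degrees((R.inv()*M).as_rotvec()).round(1))
E
python3 - <<'E'
from h import *
st=robot.sense(); goto(st,[.522,.245,.10],-93)
E
```

```text
pos [0.253  0.5715 0.2313] t 1.2 F [-0.57 -0.32  0.14] grip 0.0854
axes x [0.405 0.914 0.   ] y [-0.  0. -1.] z [-0.914  0.405  0.   ]
shift tool mm [-189.7  131.3 -378.1]
1 turn deg tool [   0.  -110.9    0. ]
-1 turn deg tool [-0.  69.1  0. ]
```

Request:
apply_moves --targets "-23.7 0 -47.3 0 0 0; -23.7 0 -47.3 0 0 0; -23.7 0 -47.3 0 0 0; -23.7 0 -47.3 0 0 0; -23.7 0 -47.3 0 0 0; -23.7 0 -47.3 0 0 0; -23.7 0 -47.3 0 0 0; -23.7 0 -47.3 0 0 0" --hand 190

```text
time_s: 2.2
position: [0.5233, 0.2435, 0.2315]
tool_rot: [-0.593, 0.593, 0.386, -0.386]
ft_force: [0.6, 0.5, -0.2]
grip_width: 0.0216
```

Request:
apply_moves --targets "0 0 0 0 9.9 0; 0 0 0 0 9.9 0; 0 0 0 0 9.9 0; 0 0 0 0 9.9 0; 0 0 0 0 9.9 0; 0 0 0 0 9.9 0; 0 0 0 0 9.7 0; 0 0 0 0 0 0; 0 0 0 0 0 0"

```text
time_s: 3.32
position: [0.5223, 0.2449, 0.2313]
tool_rot: [0.707, -0.707, 0.017, -0.017]
ft_force: [0.5, 0.4, 0.3]
grip_width: 0.0221
```

```bash
python3 - <<'E'
from h import *
st=robot.sense(); goto(st,[.5215,.240,.008],-93)
print(st["joint_positions"].round(2))
E
```

```text
pos [0.5223 0.2449 0.2313] t 3.325 F [0.53 0.36 0.31] grip 0.0221
axes x [ 0.999 -0.049  0.   ] y [ 0.  0. -1.] z [0.049 0.999 0.   ]
shift tool mm [ -0.5 223.3  -5. ]
1 turn deg tool [   0.  -179.8    0. ]
-1 turn deg tool [-0.   0.2  0. ]
[0.3  0.11 1.66 0.   1.38 0.35]
```

Request:
apply_moves --targets "0 55 0 0 0 0; 0 55 0 0 0 0; 0 55 0 0 0 0; 0 35 0 0 0 0; 0 20 0 0 0 0; 0 5 0 0 0 0; 0 0 0 0 0 0; 0 0 -12 0 0 0; 0 0 -8 0 0 0; 0 0 0 0 0 0; 0 0 0 0 0 0"

```text
time_s: 4.7
position: [0.5215, 0.2248, 0.0066]
tool_rot: [0.707, -0.707, 0.018, -0.019]
ft_force: [-1.6, 0.0, -0.2]
grip_width: 0.0219
```

```bash
python3 - <<'E'
from h import *
st=robot.sense(); goto(st,[.5215,.217,.006],-93)
s=eyes.snapshot("scene"); save("sc1.png",s["pixels"][140:300,230:450],3.5)
print(proj(s,[[.5096,-.0457,.008],[.5125,.0665,0],[.5205,.2065,0]]).round(0))
E
```

```text
pos [0.5215 0.2248 0.0066] t 4.7 F [-1.58  0.04 -0.21] grip 0.0219
axes x [ 0.999 -0.052  0.001] y [ 0.001  0.    -1.   ] z [0.052 0.999 0.   ]
shift tool mm [ 0.4  0.6 -7.8]
1 turn deg tool [ -0. 180.  -0.]
-1 turn deg tool [-0. -0.  0.]
[[291. 216.]
 [328. 226.]
 [376. 238.]]
```

View pics/sc1.png

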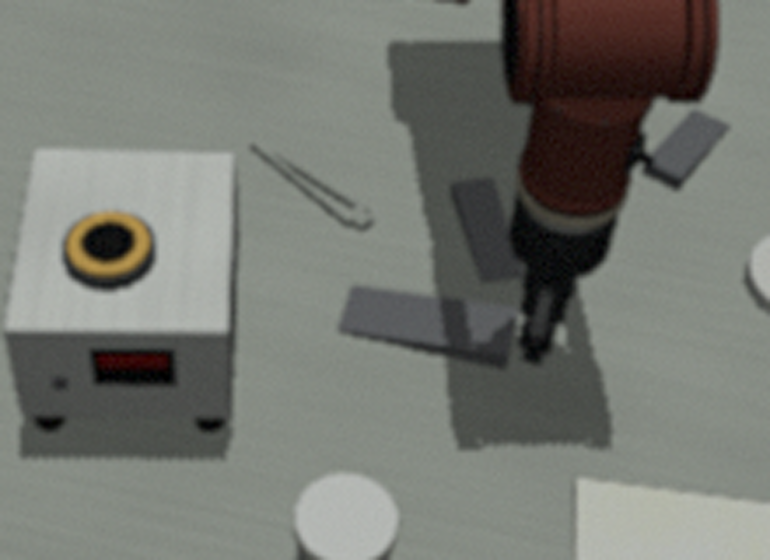

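Request:
apply_moves --targets "0 0 -6 0 0 0; 0 0 -6 0 0 0; 0 0 -12 0 0 0; 0 0 -12 0 0 0; 0 0 -12 0 0 0; 0 0 -12 0 0 0; 0 0 -12 0 0 0; 0 0 -12 0 0 0; 0 0 -12 0 0 0; 0 0 -12 0 0 0; 0 0 -6 0 0 0; 0 0 -3 0 0 0"

```text
time_s: 6.25
position: [0.5151, 0.1077, 0.0063]
tool_rot: [0.707, -0.707, 0.019, -0.019]
ft_force: [1.1, 0.7, -0.3]
grip_width: 0.0221
```

```bash
python3 - <<'E'
from h import *
st=robot.sense(); goto(st,[.5135,.0705,.006],-93)
s=eyes.snapshot("scene"); save("sc2.png",s["pixels"][150:290,220:400],4.2)
s=eyes.snapshot("top"); save("top2.png",s["pixels"][120:260,220:400],4.2)
E
```

```text
pos [0.5151 0.1077 0.0063] t 6.25 F [ 1.11  0.7  -0.32] grip 0.0221
axes x [ 0.999 -0.052 -0.   ] y [-0.  0. -1.] z [0.052 0.999 0.   ]
shift tool mm [  0.3   0.3 -37.3]
1 turn deg tool [  0. 180.  -0.]
-1 turn deg tool [-0. -0. -0.]
```

View pics/top2.png

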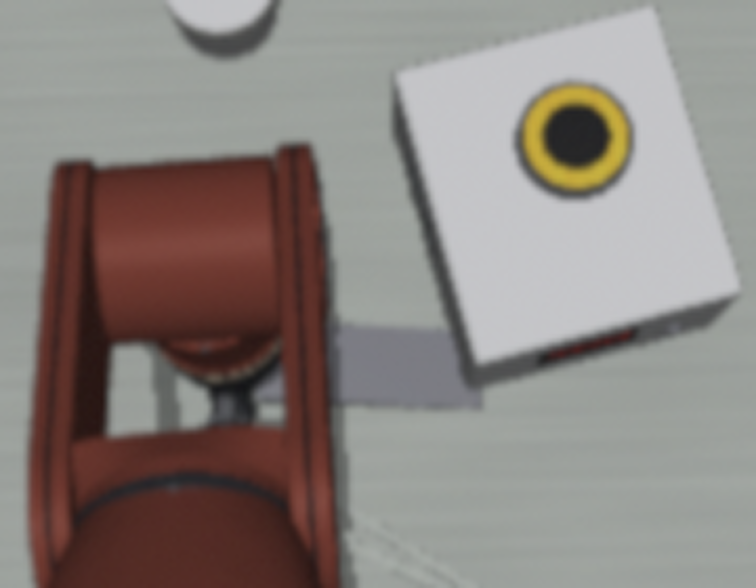

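The wedge lies flat with its tip going under the near left corner, tip edge at about crop (480,405). I'll check the centre line numerically against the foot.

```bash
cat >> h.py <<'E'
def plane(s,uv,z):
    K=np.array(s["camera_matrix"]);R,_=cv2.Rodrigues(np.array(s["rvec"]));C=-R.T@np.array(s["tvec"]).ravel()
    n=cv2.undistortPoints(np.array(uv,np.float32).reshape(-1,1,2),K,np.array(s["dist"])).reshape(-1,2)
    d=np.c_[n,np.ones(len(n))]@R; z=np.broadcast_to(z,len(d)); return C+d*((z-C[2])/d[:,2])[:,None]
def ster(s):
    I=s["pixels"].astype(int); W=cloud(s); z=W[...,2]
    m=((z>.128)&(z<.145)&(np.hypot(W[...,0]-.59,W[...,1]+.088)<.135)); q=W[m]
    r=cv2.minAreaRect((q[:,:2]*1000).astype(np.float32)); A=np.c_[q[:,:2]-q[:,:2].mean(0),np.ones(len(q))]
    g=np.linalg.lstsq(A,q[:,2],rcond=None)[0]
    print("ster",np.round(r[0],1),np.round(r[1],1),round(r[2],1),"tilt grad",g[:2].round(4),"z",g[2].round(4),len(q))
def wedge(s,bottom=.0,reg=None):
    I=s["pixels"].astype(int)
    m=((I[...,1]-I[...,0]<2)&(I[...,2]-I[...,0]>3)&(I.sum(2)<400)&(I.sum(2)>250)).astype(np.uint8)
    return m
E
python3 - <<'E'
from h import *
s=eyes.snapshot("top"); ster(s)
I=s["pixels"].astype(int); m=wedge(s)
for c in range(300,334,4):
    r=np.flatnonzero(m[185:225,c])+185
    if len(r)>3:
        t,b=r.min()-.5,r.max()+.5
        P0=plane(s,[[c,t],[c,b]],[.006,.006]); print(c,t,b,P0[:,:2].round(4).tolist(),"mid",P0[:,:2].mean(0).round(4))
print(I[200:222,316].tolist())
E
```

```text
ster [594.4 -88.6] [180.4 161.6] 14.0 tilt grad [ 0.001  -0.0018] z 0.1368 4205
300 197.5 214.5 [[0.5353, 0.0471], [0.4897, 0.0479]] mid [0.5125 0.0475]
304 197.5 215.5 [[0.5351, 0.0365], [0.4868, 0.0374]] mid [0.511  0.0369]
308 197.5 215.5 [[0.5349, 0.0259], [0.4866, 0.0268]] mid [0.5107 0.0263]
312 198.5 215.5 [[0.5319, 0.0153], [0.4864, 0.0163]] mid [0.5092 0.0158]
316 198.5 215.5 [[0.5317, 0.0047], [0.4862, 0.0057]] mid [0.5089 0.0052]
320 199.5 215.5 [[0.5288, -0.0059], [0.4859, -0.0049]] mid [ 0.5074 -0.0054]
324 198.5 216.5 [[0.5313, -0.0166], [0.483, -0.0153]] mid [ 0.5072 -0.016 ]
328 200.5 216.5 [[0.5256, -0.0271], [0.4828, -0.0259]] mid [ 0.5042 -0.0265]
332 211.5 216.5 [[0.4959, -0.0368], [0.4826, -0.0365]] mid [ 0.4893 -0.0366]
[[124, 124, 132], [123, 124, 130], [124, 124, 131], [123, 124, 131], [123, 124, 130], [124, 124, 131], [124, 124, 130], [124, 124, 131], [123, 124, 131], [124, 124, 131], [124, 124, 132], [124, 124, 132], [124, 124, 132], [124, 125, 132], [123, 125, 131], [123, 124, 131], [123, 125, 127], [134, 138, 135], [151, 156, 151], [157, 162, 158], [159, 164, 159], [161, 165, 160]]
```

Request:
apply_moves --targets "0 0 -6 0 0 0; 0 0 -8 0 0 0; 0 0 -8 0 0 0; 0 0 -4 0 0 0; 0 0 -2 0 0 0; 0 0 0 0 0 0"

```text
time_s: 7.15
position: [0.5137, 0.0799, 0.0063]
tool_rot: [-0.707, 0.707, -0.018, 0.018]
ft_force: [-0.5, 0.4, -0.6]
grip_width: 0.0223
```

Request:
apply_moves --targets "0 0 -1 0 0 0; 0 0 -1 0 0 0"

```text
time_s: 7.4
position: [0.5135, 0.0783, 0.0062]
tool_rot: [0.707, -0.707, 0.018, -0.018]
ft_force: [0.3, 0.2, -0.3]
grip_width: 0.0224
```

Request:
apply_moves --targets "0 0 -1 0 0 0; 0 0 -1 0 0 0"

```text
time_s: 7.65
position: [0.5135, 0.0761, 0.0063]
tool_rot: [0.707, -0.707, 0.018, -0.018]
ft_force: [0.9, 1.4, -1.2]
grip_width: 0.022
```

Request:
apply_moves --targets "0 0 -1 0 0 0; 0 0 -1 0 0 0"

```text
time_s: 7.9
position: [0.5133, 0.0741, 0.0063]
tool_rot: [0.707, -0.707, 0.018, -0.018]
ft_force: [0.2, 1.2, -0.2]
grip_width: 0.0217
```

Request:
apply_moves --targets "0 0 -1 0 0 0; 0 0 -1 0 0 0"

```text
time_s: 8.15
position: [0.5133, 0.0721, 0.0063]
tool_rot: [0.707, -0.707, 0.018, -0.018]
ft_force: [-0.1, 0.4, -0.3]
grip_width: 0.0216
```

Request:
apply_moves --targets "0 0 -1 0 0 0; 0 0 -1 0 0 0"

```text
time_s: 8.4
position: [0.5132, 0.0701, 0.0063]
tool_rot: [0.707, -0.707, 0.018, -0.018]
ft_force: [-0.4, 1.7, -0.4]
grip_width: 0.0218
```

```bash
python3 - <<'E'
from h import *
for i in range(4):
    s=eyes.snapshot("top"); print(robot.sense()["ft_force"].round(2))
    ster(s)
E
```

```text
[ 0.73  0.16 -0.42]
ster [594.4 -88.5] [181.  161.4] 14.1 tilt grad [ 0.0013 -0.0011] z 0.1368 4207
[-0.39 -0.09 -0.05]
ster [594.5 -88.3] [181.4 160.8] 14.1 tilt grad [ 0.0003 -0.0006] z 0.1368 4196
[-0.13 -0.16  0.07]
ster [594.2 -88.5] [181.5 160.8] 14.1 tilt grad [ 0.0031 -0.0016] z 0.1368 4209
[ 0.13 -0.46 -0.43]
ster [594.6 -88.5] [181.  161.3] 14.2 tilt grad [ 0.0011 -0.0016] z 0.1368 4200
```

Request:
apply_moves --targets "0 0 -1 0 0 0; 0 0 -1 0 0 0"

```text
time_s: 8.85
position: [0.5131, 0.0685, 0.0063]
tool_rot: [0.707, -0.707, 0.018, -0.018]
ft_force: [0.4, 2.9, 1.2]
grip_width: 0.0217
```

Request:
apply_moves --targets "0 0 -1 0 0 0; 0 0 -1 0 0 0"

```text
time_s: 9.1
position: [0.513, 0.0672, 0.0064]
tool_rot: [0.708, -0.706, 0.018, -0.019]
ft_force: [0.1, 7.3, 1.0]
grip_width: 0.0213
```

Request:
apply_moves --targets "0 0 -1 0 0 0; 0 0 -1 0 0 0"

```text
time_s: 9.35
position: [0.5128, 0.0655, 0.0064]
tool_rot: [0.708, -0.706, 0.019, -0.018]
ft_force: [-0.4, 8.3, 0.5]
grip_width: 0.0217
```

```bash
python3 - <<'E'
from h import *
for i in range(4):
    s=eyes.snapshot("top"); print(robot.sense()["ft_force"].round(2))
    ster(s)
E
```

```text
[-0.    7.85  1.66]
ster [594.2 -89.6] [180.7 160.8] 14.5 tilt grad [ 0.0023 -0.0014] z 0.1368 4203
[0.67 6.86 0.97]
ster [594.5 -89.8] [181.6 161.1] 14.7 tilt grad [ 0.0013 -0.0009] z 0.1368 4198
[0.14 7.17 0.82]
ster [594.4 -89.5] [180.9 160.8] 14.8 tilt grad [ 0.002  -0.0016] z 0.1368 4199
[-0.55  7.68  0.43]
ster [594.7 -89.4] [181.5 160.7] 14.7 tilt grad [ 0.0017 -0.0001] z 0.1367 4195
```

Contact shows as 7–8 N on the pusher. The case is still level and moved only about 1 mm. I'll back off, rise, shut the fingers and check.

Request:
apply_moves --targets "0 0 4 0 0 0; 0 0 8 0 0 0; 0 0 15 0 0 0; 0 -30 10 0 0 0; 0 -50 0 0 0 0; 0 -50 0 0 0 0; 0 -50 0 0 0 0; 0 -20 0 0 0 0; 0 0 0 0 0 0"

```text
time_s: 10.68
position: [0.5161, 0.1019, 0.2084]
tool_rot: [0.707, -0.707, 0.017, -0.02]
ft_force: [-0.2, 0.0, -0.1]
grip_width: 0.0216
```

```bash
python3 - <<'E'
from h import *
s=eyes.snapshot("top"); ster(s); save("top3.png",s["pixels"][120:260,220:400],3); 
s=eyes.snapshot("scene"); save("sc3.png",s["pixels"][150:290,220:400],4.2)
r=np.radians(14.6); f=np.array([.5945,-.0895])+np.array([[np.cos(r),-np.sin(r)],[np.sin(r),np.cos(r)]])@[-.072,.062]; print("foot",f)
goto(robot.sense(),[f[0],f[1],.160],-93)
E
```

```text
ster [594.3 -89.7] [180.5 161.2] 14.8 tilt grad [ 0.0014 -0.0018] z 0.1367 4202
foot [ 0.50919664 -0.04765103]
pos [0.5142 0.1015 0.2052] t 10.775 F [0.13 0.26 0.14] grip 0.0218
axes x [ 0.999 -0.052 -0.001] y [-0.001 -0.    -1.   ] z [ 0.052  0.999 -0.   ]
shift tool mm [   2.8   45.2 -149.2]
1 turn deg tool [-1.0e-01 -1.8e+02 -0.0e+00]
-1 turn deg tool [ 0.   0.  -0.1]
```

View pics/sc3.png

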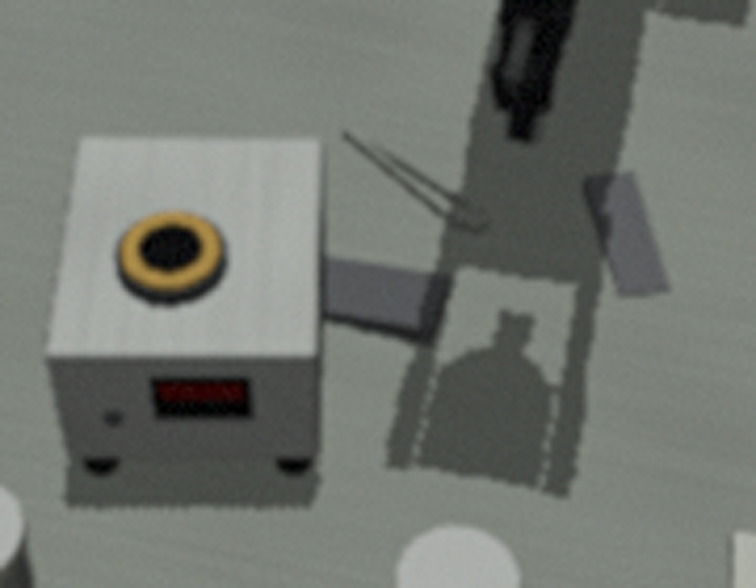

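The wedge is flat with its front half under the near left corner (crop about 320–440, 300). The case stands level. Now the press.

Request:
apply_moves --targets "0 0 -30 0 0 0; 1.5 0 -50 0 0 0; 1.5 0 -50 0 0 0; 0 20 -19 0 0 0; 0 20 0 0 0 0; 0 0 0 0 0 0; 0 0 0 0 0 0; 0 0 0 0 0 0" --hand 255

```text
time_s: 11.78
position: [0.5105, -0.0476, 0.1669]
tool_rot: [-0.707, 0.707, -0.018, 0.018]
ft_force: [-0.4, 0.4, 0.1]
grip_width: -0.0005
```

Request:
apply_moves --targets "0 10 0 0 0 0; 0 10 0 0 0 0; 0 5 0 0 0 0; 0 0 0 0 0 0"

```text
time_s: 12.28
position: [0.5095, -0.0477, 0.1405]
tool_rot: [0.707, -0.707, 0.019, -0.018]
ft_force: [-0.1, 0.7, -0.1]
grip_width: 0.0
```

Request:
apply_moves --targets "0 1 0 0 0 0; 0 1 0 0 0 0; 0 1 0 0 0 0; 0 1 0 0 0 0; 0 0 0 0 0 0"

```text
time_s: 12.9
position: [0.51, -0.0478, 0.1372]
tool_rot: [0.707, -0.707, 0.018, -0.018]
ft_force: [0.5, 0.2, 0.6]
grip_width: -0.0001
```

Request:
apply_moves --targets "0 0.5 0 0 0 0; 0 0.5 0 0 0 0; 0 0 0 0 0 0"

```text
time_s: 13.28
position: [0.51, -0.0478, 0.1362]
tool_rot: [0.707, -0.707, 0.018, -0.018]
ft_force: [0.6, -0.3, 0.7]
grip_width: 0.0001
```

Request:
apply_moves --targets "0 0.5 0 0 0 0; 0 0.5 0 0 0 0; 0 0 0 0 0 0"

```text
time_s: 13.65
position: [0.5101, -0.0478, 0.136]
tool_rot: [-0.707, 0.707, -0.018, 0.018]
ft_force: [-3.5, 0.2, 4.8]
grip_width: -0.0001
```

Request:
apply_moves --targets "0 0.5 0 0 0 0; 0 0.5 0 0 0 0; 0 0 0 0 0 0"

```text
time_s: 14.02
position: [0.5101, -0.0479, 0.136]
tool_rot: [-0.707, 0.707, -0.018, 0.018]
ft_force: [-6.2, 1.2, 12.3]
grip_width: -0.0001
```

Request:
apply_moves --targets "0 0.2 0 0 0 0; 0 0 0 0 0 0; 0 0 0 0 0 0; 0 0 0 0 0 0; 0 0 0 0 0 0; 0 0 0 0 0 0; 0 0 0 0 0 0; 0 0 0 0 0 0; 0 0 0 0 0 0"

```text
time_s: 15.15
position: [0.5102, -0.0478, 0.136]
tool_rot: [-0.707, 0.707, -0.018, 0.018]
ft_force: [-6.4, 2.0, 14.1]
grip_width: 0.0003
```

```bash
python3 - <<'E'
from h import *
for i in range(3):
    s=eyes.snapshot("top"); ster(s)
print(robot.sense()["ft_force"].round(2))
E
```

```text
ster [594.6 -89.6] [180.8 160.6] 14.7 tilt grad [ 0.0025 -0.0021] z 0.1366 957
ster [595.  -89.5] [182.1 160.6] 14.7 tilt grad [ 0.0022 -0.0015] z 0.1367 961
ster [594.5 -89.7] [181.  160.6] 14.6 tilt grad [ 0.0047 -0.0026] z 0.1366 962
[-6.98  0.78 13.76]
```

Held for over a second at 12–14 N, and the case stayed level. Releasing straight up.

Request:
apply_moves --targets "0 -1 0 0 0 0; 0 -2 0 0 0 0; 0 -10 0 0 0 0; 0 -40 0 0 0 0; 0 -50 0 0 0 0; 0 -20 40 0 0 0; 0 0 60 0 0 0; 0 0 60 0 0 0; 0 0 40 0 0 0; 0 0 0 0 0 0; 0 0 0 0 0 0; 0 0 0 0 0 0"

```text
time_s: 16.8
position: [0.5206, 0.1507, 0.2572]
tool_rot: [-0.707, 0.707, -0.019, 0.019]
ft_force: [0.2, -0.5, 0.6]
grip_width: -0.0005
```

```bash
python3 - <<'E'
from h import *
s=eyes.snapshot("top"); ster(s); save("top4.png",s["pixels"][120:260,220:400],4.2)
m=wedge(s)
for c in range(310,336,4):
    r=np.flatnonzero(m[185:225,c])+185
    if len(r)>3: print(c,plane(s,[[c,(r.min()+r.max())/2]],.012)[0].round(4),len(r))
st=robot.sense(); print(st["position"],st["ft_force"].round(2))
E
```

```text
ster [594.5 -89.7] [180.8 161.6] 14.7 tilt grad [ 0.002  -0.0001] z 0.1368 4200
310 [0.5043 0.0212 0.012 ] 5
314 [0.5067 0.0106 0.012 ] 11
318 [ 5.131e-01 -1.000e-04  1.200e-02] 10
322 [ 0.5049 -0.0105  0.012 ] 13
326 [ 0.506 -0.021  0.012] 16
330 [ 0.4952 -0.0313  0.012 ] 10
334 [ 0.487  -0.0416  0.012 ] 4
[0.52060115 0.15066328 0.25719618] [-0.94  0.24 -0.23]
```

View pics/top4.png

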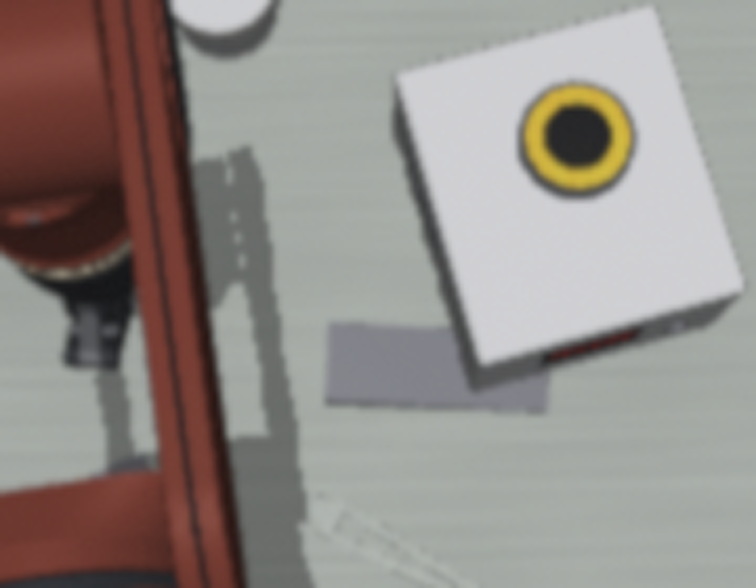

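The wedge sits under the near left corner (crop 327–548, 365), the case is level and the arm is clear. Handing in.

```bash
python3 -c "
from station import robot
print(robot.hand_in())"
```

```text
the job is handed in; nothing more can be done
None
```

The wedge is under the short foot, the press test held level, and the job is handed in at about 17 s of the 72 s limit. The hand-in gave no verdict.

- **Wedge:** I picked the largest one, which measured 140 x 50 mm against about 100 x 37 mm for the other two. I pushed it by its butt, thin end first, until the push force rose to 7–8 N.
- **Press:** I pressed with shut fingers above the short foot at 12–14 N for over a second. About 6–7 N of sideways force came with it, but the case did not shift. I then lifted the fingers straight up and clear.
- **Last checks:**
  - The case is level to about 0.002 rad, which is the noise of the measurement.
  - It has moved about 1.5 mm and turned about 0.6° from where it started.
  - The wedge looks flat, with its centre line about 4–5 mm from the foot's centre, against the 27 mm allowed.
  - The wrist force reads only noise, so the robot is touching nothing.
- **Not checked:**
  - How much load the wedge carries after release could not be measured directly. I infer it from the snug push and from the case not rocking under the press.
  - I did not re-measure the jars, dish, forceps and bottle, but the robot did not go near them.

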